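Set the sight cell in the oil checker's light path

ROBOT

A 6-joint arm with a two-finger parallel gripper is mounted at the origin on the work surface. World frame = base frame: x ahead of the robot, y to its left, z up, the work surface at z = 0. Lengths are in m, angles in rad, forces in N, time in s.
With the tool pointing down it reaches from about 0.35 to 0.775 m from the base axis. Payload 5.5 kg.
Tool frame: the origin (TCP) lies at the very end of the fingers, on their centre line; the grasp point (between the pads) lies 19 mm behind it (r.hold_point_z is the distance from the TCP to the grasp point, in m); z points along the fingers, y is the direction in which the jaws open and shut (so a half turn about z gives the same grasp; the last joint's range is limited). The gripper opens to 85 mm and grips with 20 to 120 N. Pads are 22 mm wide; open, the fingers measure 114 mm over their backs; the gripper's body (76 mm by 85 mm) begins 54 mm behind the grasp point. The pads swing forward as they close: fully open they stand 13 mm farther back than shut.
Start: joints at [-1.273, 0.313, 0.046, 1.304, 0, 1.431], TCP at [0.244, -0.521, 0.231] pointing down, gripper open.
Joint ranges: [-2.76, 2.76], [-0.86, 1.69], [-1.03, 1.26], [-2.2, 2.34], [-1.47, 1.5], [-3.14, 3.14]. Speed limits (rad/s): [2.57, 2.57, 3.14, 3.14, 3.14, 3.14].

INTERFACE

Orientations are given as a rotation vector (axis times angle).
In Python, from rig import status, eyes, order, r gives the robot as it stands.
- The arm moves only by the tool send_rows, never from a script. Its argument "targets" is a list of rows, each a list of 3 entries, a list of its own where there are three numbers: the turn, a rotation vector about the tool's x, y, z in rad, then the shift along the tool's x, y, z in m, then the closure, from 0 (fully open) to 1 (shut). A call has 1 to 5 rows; each row shifts and turns the pose as measured when the row begins, along the tool's axes as they then stand; what a row does not reach is not made up. A row lasts 1/10 s, in which the tool goes at most 50 mm and 8.59 degrees, less where a joint would pass 70% of its speed; a pose out of reach is approached as far as the arm can. A call is refused whole if a number of a shift passes 0.05 or a number of a turn 0.15, either way. A call with a gripper value outside its range is refused whole. The fingers move at their own pace and stop on an object; the grip force is fixed at half the most. Time passes only in rows, so rows that do not move let the fingers close. It gives the time, the measured TCP pose, the force and the opening at its end, in the units of the state.
- status.read_state(): the state, without advancing time (a new reading comes with each control period).
- eyes.camera(name): name is "scene" or "top" or "wrist"; returns a dict with "image" (384x512x3 uint8, red, green, blue), "K" (3x3 intrinsics, pixels), "k1" (the pictures are not rectified: a ray, as slopes to the right and down, at radius r is drawn at 1 + k1 r^2 times it, then the intrinsics apply), "eye" and "attitude" of the camera in the world; the wrist camera has in their place "tool_from_camera" (4x4, takes a point from camera to tool coordinates, whose origin is the TCP and whose axes are the flange's). Camera axes: x right, y down, z forward; pixel columns grow to the right and rows downward; lengths in m; the calibration is good to about 2 mm. A picture is of the moment at which its call begins: read the wrist's pose just before it. There is no depth.
- order.sign_off(): hands the job in, once; it reports no verdict.
The state is a dict: "time_s": time; "joint_pos": joint angles; "joint_vel": joint speeds; "joint_torque": joint torques, N m; "ee_pos": TCP position; "eef_rot": TCP orientation; "ft_force": force on the tool from outside, world axes, zero at the start; "wrist_torque": the same for the moment, N m; "gripper_width": finger opening in m.
Only numpy, scipy, OpenCV 4.12 (cv2) and the standard library are available. Lean on these libraries where they do the work, as an engineer would, in place of code of your own. Each camera call takes 0.05 s, during which the arm holds its last target. There are 200 camera calls.

TASK

Zero the oil checker with the empty sight cell: pick the blue cell with the two glass windows (not the all-blue blank beside it) and stand it upright on the middle of the checker's black stage, turned so that the light from the lamp passes straight in through one window and out through the other to the sensor. Set it down gently rather than dropping it, let go, and leave the blank and the jar where they are.

Things in the scene. Friction and masses are not known exactly. Their poses are not given: they have to be found in the camera images.
- cell: Sight cell, loose, empty, 0.13-0.25 kg: upright block 44 x 44 mm, 70 mm high. Its +x and -x faces are glass windows (34 mm wide, 8 to 62 mm above the foot); its +y and -y faces are solid blue, the ones to grip. A white stripe on its blue cap runs along x, window to window. Origin: centre of underside; z up. Either window may face the lamp. Starts upright on the bench, turned out of line.
- checker: Oil checker, fixed: base 260 x 100 mm; at -x a green lamp box (top at 78 mm), at +x a grey sensor box (top at 72 mm). Between them a flat rimless black stage, 100 (x) x 90 mm, top 20 mm above the bench; yellow line: light path; white square: its middle. Snouts end 55 mm from the middle; the +y and -y sides are open for fingers. Origin: on the bench under the stage's middle; x: light path, z up.
- blank: The blank, loose, about 0.25 kg: a block of the same size as the cell (44 x 44 x 70 mm), but blue on all faces, with no window and no stripe. Origin: centre of its underside. A bystander, standing on the bench.
- jar: A closed jar with red lid and paper label, 54 mm across, 62 mm high, loose, standing on the bench. Origin: centre of its underside. A bystander.
Mind the look-alikes: they are no part of the job. What is shaped like the cell but green, turquoise or yellow is not meant.

How it is judged:
At the end, for the whole second after the job is handed in: The cell stands released and at rest on the stage, upright within 6 degrees, centred within 15 mm along the light path and 12 mm across it, its window-to-window axis within 12 degrees of the light path, either way round; blank and jar moved under 25 mm; cell not dropped on the stage (x of cell in the frame of checker between -0.015 and 0.015 m and y of cell in the frame of checker between -0.012 and 0.012 m and z of cell in the frame of checker between 0.015 and 0.025 m and angle between the x axis of cell and the x axis of checker, either way round below 0.21 rad and angle between cell's own z axis and vertical below 0.1 rad and linear speed of cell below 0.02 m/s and contact force between cell and the fingers below 0.1 N); the robot touches nothing.
It fails at once if the blank is disturbed (moved more than 25 mm) (distance of blank from where it was at the start of the episode above 0.025 m).
It fails at once if the jar is disturbed (moved more than 25 mm) (distance of jar from where it was at the start of the episode above 0.025 m).
It fails at once if the cell is dropped or slammed onto the stage (faster than 0.5 m/s within 25 mm above it) (horizontal distance between cell and checker below 0.06 m and z of cell in the frame of checker below 0.045 m and linear speed of cell above 0.5 m/s).
It also fails if it takes over 32 s, if anything falls off the work surface, if the arm or the gripper's body presses on something with over 40 N, if the wrist force passes 120 N, or if a joint passes its speed limit or range.

## Working session

There is one attempt and no reset: what is moved stays moved. The work goes in short steps, Python scripts to look and compute and a tool call to move; the robot and the scene stay as the last step left them, time stands still between calls to the robot, and variables do not carry over. Pictures are saved under pics/ and viewed, about 8 in all and at most 12, crops included, and the job is handed in when it is done.

Besides the shell and the picture viewer there is one more tool, called as name(argument=value, ...), one argument or row to a line, values as JSON. send_rows: Moves the arm, as the interface text tells. Its arguments: {"type":"object","properties":{"targets":{"type":"array","items":{"type":"array"}}},"required":["targets"]}

```bash
mkdir -p pics; ls
cat > h.py <<'E'
import numpy as np, cv2, pickle
from scipy.spatial.transform import Rotation as R
def att(c):
    a=np.array(c["attitude"],float)
    return a if a.shape==(3,3) else R.from_rotvec(a).as_matrix() if a.size==3 else None
def ray(c,uv):
    K=np.array(c["K"]);p=np.linalg.solve(K,[uv[0],uv[1],1.])[:2];q=p.copy()
    for _ in range(30): q=p/(1+c["k1"]*(q@q))
    return np.array([q[0],q[1],1.])
def plane(c,uv,z,Rm=None,e=None):
    Rm=att(c) if Rm is None else Rm; e=np.array(c["eye"]) if e is None else e
    d=Rm@ray(c,uv); return e+d*(z-e[2])/d[2]
def save(n,im): cv2.imwrite("pics/"+n,cv2.cvtColor(im,cv2.COLOR_RGB2BGR))
E
python3 - <<'E'
from h import *
from rig import status,eyes,order,r
print(status.read_state())
for n in("top","scene","wrist"):
    s=status.read_state();c=eyes.camera(n);pickle.dump((s,c),open(n+"0.pkl","wb"));print(n,{k:v for k,v in c.items() if k!="image"})
    if n!="wrist": save(n+"0.png",cv2.resize(c["image"],(800,600)))
E
```

```text
pics
{'time_s': 0.0, 'joint_pos': array([-1.27255955e+00,  3.14002016e-01,  4.49880653e-02,  1.30357773e+00,
       -2.11019401e-05,  1.43118953e+00]), 'joint_vel': array([-3.93036060e-05, -1.16093233e-03,  1.14014893e-03,  7.67141067e-05,
        3.97804846e-05, -8.32729448e-04]), 'joint_torque': array([-2.94124229e-04, -4.80620813e+01,  2.98535693e+01,  1.92209333e-02,
       -1.30292797e-04, -2.12434333e-05]), 'ee_pos': array([ 0.24362704, -0.52028715,  0.23041165]), 'eef_rot': array([-3.06486431e+00, -6.81894224e-01,  2.56341536e-04]), 'ft_force': array([ 0.22647048,  0.23186664, -0.08191256]), 'wrist_torque': array([-0.02945311,  0.01949837,  0.00651297]), 'gripper_width': 0.08568718810544076}
top {'K': array([[443.36205735,   0.        , 255.24311341],
       [  0.        , 443.36205735, 194.95236156],
       [  0.        ,   0.        ,   1.        ]]), 'k1': -0.11071642998769685, 'eye': array([ 0.43057941, -0.05846034,  1.03313222]), 'attitude': array([-2.15768507,  2.13604974, -0.13778264])}
scene {'K': array([[402.34196673,   0.        , 259.98909603],
       [  0.        , 402.34196673, 186.99795905],
       [  0.        ,   0.        ,   1.        ]]), 'k1': -0.13961858187471843, 'eye': array([1.01412599, 0.13393162, 0.86165574]), 'attitude': array([-1.52012988, -2.32415143,  0.63563097])}
wrist {'K': array([[324.75299527,   0.        , 261.20211067],
       [  0.        , 324.75299527, 190.22757833],
       [  0.        ,   0.        ,   1.        ]]), 'k1': -0.06458387391412794, 'tool_from_camera': array([[-7.13501996e-04, -9.45773942e-01, -3.24824787e-01,
         8.49259593e-02],
       [ 9.99999661e-01, -5.41055504e-04, -6.21213546e-04,
         2.16302167e-04],
       [ 4.11779345e-04, -3.24825120e-01,  9.45774007e-01,
        -1.42515484e-01],
       [ 0.00000000e+00,  0.00000000e+00,  0.00000000e+00,
         1.00000000e+00]])}
```

View pics/top0.png

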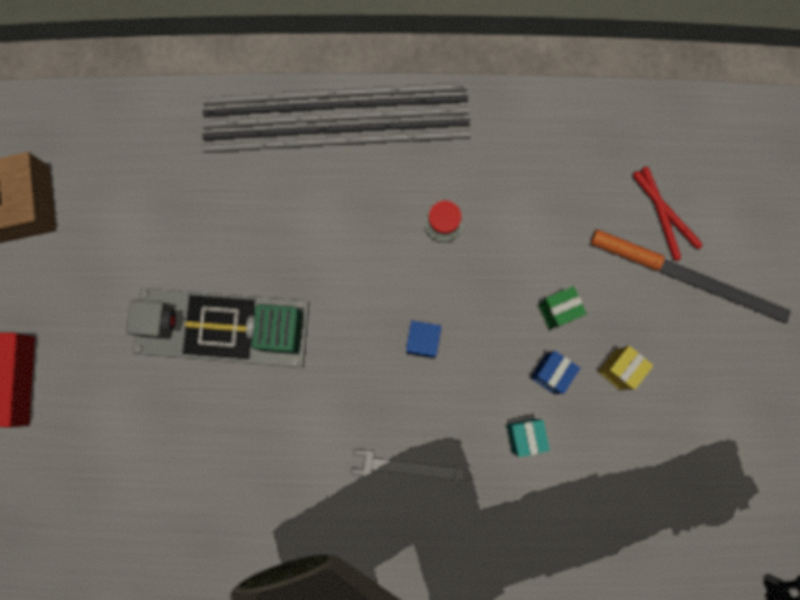

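View pics/scene0.png

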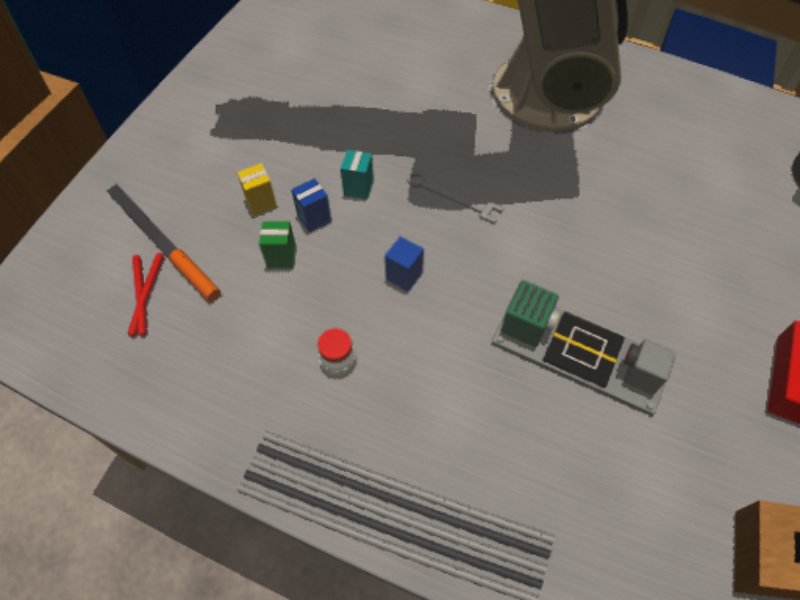

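Top view (800×600): the striped blue cell is at (557,372), the plain blank at (424,339) and the jar at (444,218). The checker stage is at (218,326) with its lamp on the right. Green, yellow and turquoise look-alikes crowd the cell.

```bash
cat > m.py <<'E'
from h import *
def comps(mask,amin):
    n,l,st,ce=cv2.connectedComponentsWithStats(mask.astype(np.uint8))
    return [(st[i,4],ce[i],l==i) for i in range(1,n) if st[i,4]>=amin]
def axis(c,m,z,Rm=None,e=None):
    v,u=np.nonzero(m);P=np.array([plane(c,(a,b),z,Rm,e)[:2] for a,b in zip(u,v)])
    rc=cv2.minAreaRect((P*1000).astype(np.float32)); mu=P.mean(0)
    w,V=np.linalg.eigh(np.cov(P.T)); d=V[:,1]
    return mu,np.array(rc[0])/1000,np.array(rc[1]),np.degrees(np.arctan2(d[1],d[0]))%180
E
python3 - <<'E'
from m import *
for n in("top","scene"):
    s,c=pickle.load(open(n+"0.pkl","rb"));im=c["image"];hsv=cv2.cvtColor(im,cv2.COLOR_RGB2HSV);H,S,V=cv2.split(hsv)
    print(n)
    white=(S<70)&(V>150)
    for a,ce,m in comps(white,15):
        if a<400:
            z=.02 if np.linalg.norm(plane(c,ce,.02)[:2]-[.43,.24])<.1 else .07
            print(" white",a,ce.round(1),z,*[np.round(x,4) for x in axis(c,m,z)])
    for nm,lo,hi,z in(("blue",105,125,.07),("red",0,5,.062),("yellow",20,32,.02),("green",55,80,.07),("teal",82,97,.07)):
        for a,ce,m in comps((H>=lo)&(H<=hi)&(S>120)&(V>50),40):
            p=plane(c,ce,z)
            if .2<p[0]<.7 and abs(p[1])<.5: print(" ",nm,a,ce.round(1),*[np.round(x,4) for x in axis(c,m,z)])
E
```

```text
top
 white 74 [362.4 195.1] 0.07 [ 0.5646 -0.2859] [ 0.5648 -0.2862] [ 8.6748 42.3486] 113.7244
 white 84 [404.3 234.7] 0.07 [ 0.478  -0.3772] [ 0.4784 -0.3773] [ 9.6322 41.6997] 140.9613
 white 71 [357.6 237.7] 0.07 [ 0.4709 -0.2734] [ 0.4714 -0.2739] [ 7.8174 41.5075] 146.5635
 white 89 [339.8 280.2] 0.07 [ 0.3794 -0.2335] [ 0.3791 -0.234 ] [41.7969 10.1549] 11.0636
  blue 373 [270.6 216.6] [ 0.5154 -0.0838] [ 0.5152 -0.0838] [40.5293 43.8469] 167.6272
  blue 162 [350.9 234.7] [ 0.4776 -0.2588] [ 0.4769 -0.2584] [16.8333 47.1686] 145.7366
  blue 117 [362.4 241.9] [ 0.4619 -0.2838] [ 0.4615 -0.2839] [12.6223 44.5262] 145.2021
  red 345 [284.2 138.4] [ 0.6931 -0.1137] [ 0.693  -0.1135] [45.6668 47.823 ] 168.3266
  yellow 42 [123.  207.1] [0.5382 0.258 ] [0.5372 0.2581] [11.6946 19.2241] 87.5352
  yellow 94 [139.  208.6] [0.5351 0.2201] [0.5353 0.2201] [11.6667 42.7371] 86.0525
  yellow 458 [399.1 235.4] [ 0.4789 -0.3815] [ 0.4789 -0.3836] [57.7364 59.3158] 88.3231
  green 99 [358.2 190. ] [ 0.576  -0.2767] [ 0.5765 -0.2772] [11.4869 42.5623] 113.5307
  green 103 [363.7 201.7] [ 0.550
[... 7858 characters left out ...]
1
  blue 285 [258.4 161.5] [ 0.5198 -0.084 ] [ 0.5198 -0.084 ] [43.9149 44.3123] 141.9512
  red 370 [213.8 220.3] [ 0.6979 -0.1134] [ 0.6976 -0.1132] [51.4942 46.6694] 36.4805
  yellow 78 [159.8 109. ] [ 0.4362 -0.4216] [ 0.4359 -0.4217] [17.0879 48.8086] 140.7511
  yellow 387 [165.4 124.2] [ 0.477  -0.3784] [ 0.4771 -0.3772] [81.1236 49.4906] 42.4826
  yellow 99 [368.2 219.4] [0.5349 0.204 ] [0.5348 0.2046] [73.529   8.5759] 86.5261
  green 69 [176.1 143.5] [ 0.5518 -0.2914] [ 0.5532 -0.2911] [12.2454 41.3617] 111.7497
  green 103 [174.9 153.5] [ 0.5793 -0.279 ] [ 0.5794 -0.2793] [14.8674 41.9662] 112.3662
  teal 277 [227.1 108.4] [ 0.3988 -0.2264] [ 0.4048 -0.2264] [96.8165 46.605 ] 21.594
```

```bash
cat > plan.py <<'E'
from h import *
from rig import status
def plan(p,yaw,rows=5,step=.048,show=True):
    """tool pointing down, tool y along yaw (deg, mod 180 -> nearest)"""
    s=status.read_state(); R0=R.from_rotvec(s["eef_rot"]); best=None
    for k in(0,180):
        a=np.radians(yaw+k); y=np.array([np.cos(a),np.sin(a),0]); z=np.array([0,0,-1.]); x=np.cross(y,z)
        rel=(R0.inv()*R.from_matrix(np.c_[x,y,z])).as_rotvec()
        q6=s["joint_pos"][5]+rel[2]
        print(" opt yaw",yaw+k,"rel",rel.round(3),"q6~",round(q6,2))
        if best is None or np.linalg.norm(rel)<np.linalg.norm(best): best=rel
    d=np.array(p)-s["ee_pos"]; n=max(int(np.ceil(max(abs(best).max()/.148,np.linalg.norm(d)/step))),1)
    print("t",round(s["time_s"],2),"ee",s["ee_pos"].round(4),"d",d.round(4),"w",round(s["gripper_width"],4),"F",s["ft_force"].round(1),"rows",n)
    for i in range(min(n,rows)):
        Ri=R0*R.from_rotvec(best*i/n); print("  [",(best/n).round(3).tolist(),",",(Ri.inv().apply(d/n)).round(4).tolist(),"]")
E
python3 - <<'E'
from m import *
from plan import plan
s,c=pickle.load(open("top0.pkl","rb"));im=c["image"];H,S,V=cv2.split(cv2.cvtColor(im,cv2.COLOR_RGB2HSV))
sub=np.zeros(V.shape,bool);sub[180:240,95:185]=1
g=im.max(2)
blk=comps((g<45)&sub,100)
for a,ce,m in blk:
    h=cv2.convexHull(np.argwhere(m)[:,::-1].astype(np.int32)); mm=np.zeros(V.shape,np.uint8);cv2.fillConvexPoly(mm,h,1)
    print("blk",a,*[np.round(x,4) for x in axis(c,mm,.02)])
for a,ce,m in comps((S<60)&(V>95)&sub,20): print("w",a,ce.round(1),*[np.round(x,4) for x in axis(c,m,.02)])
plan([.471,-.274,.16],57.3,rows=20)
E
```

```text
blk 341 [0.5598 0.2178] [0.5595 0.2168] [99.4404 37.7835] 88.0698
blk 103 [0.5483 0.2187] [0.5482 0.2194] [14.0405 40.5135] 86.1043
blk 364 [0.5101 0.2206] [0.5101 0.2196] [99.9104 37.8819] 85.1429
blk 107 [0.5216 0.2206] [0.5217 0.2208] [41.2092 15.8031] 84.6325
w 1241 [135.4 187.9] [0.5835 0.2312] [0.5659 0.2218] [ 78.4142 212.2527] 95.0866
w 79 [139.8 200. ] [0.5553 0.219 ] [0.5521 0.2187] [55.6958 21.9718] 87.8569
w 50 [159.9 208.5] [0.5359 0.1709] [0.5359 0.1708] [10.8165 25.8853] 173.9582
w 1329 [133.9 231. ] [0.483  0.2302] [0.4972 0.2183] [ 65.0784 210.5446] 86.3682
w 82 [138.4 217.3] [0.5149 0.2205] [0.5185 0.2209] [56.6103 22.425 ] 83.269
 opt yaw 57.3 rel [-1.000e-03 -2.000e-03 -2.133e+00] q6~ -0.7
 opt yaw 237.3 rel [-1.000e-03  1.000e-03  1.008e+00] q6~ 2.44
t 0.15 ee [ 0.2436 -0.5204  0.2306] d [ 0.2274  0.2464 -0.0706] w 0.0856 F [ 0.2  0.4 -0.7] rows 8
  [ [-0.0, 0.0, 0.126] , [0.0388, -0.0158, 0.0089] ]
  [ [-0.0, 0.0, 0.126] , [0.0365, -0.0206, 0.0089] ]
  [ [-0.0, 0.0, 0.126] , [0.0336, -0.025, 0.0089] ]
  [ [-0.0, 0.0, 0.126] , [0.0302, -0.029, 0.0089] ]
  [ [-0.0, 0.0, 0.126] , [0.0263, -0.0326, 0.0088] ]
  [ [-0.0, 0.0, 0.126] , [0.022, -0.0357, 0.0088] ]
  [ [-0.0, 0.0, 0.126] , [0.0173, -0.0382, 0.0088] ]
  [ [-0.0, 0.0, 0.126] , [0.0124, -0.04, 0.0088] ]
```

```bash
sed -i 's/for k in(0,180):/for k in(0,):/; s/^        print(" opt.*$/        pass/' plan.py
python3 -c "
from plan import plan
plan([.471,-.274,.16],57.3,rows=20)"
```

```text
t 0.15 ee [ 0.2436 -0.5204  0.2306] d [ 0.2274  0.2464 -0.0706] w 0.0856 F [ 0.2  0.4 -0.7] rows 15
  [ [-0.0, -0.0, -0.142] , [0.0207, -0.0084, 0.0047] ]
  [ [-0.0, -0.0, -0.142] , [0.0217, -0.0054, 0.0047] ]
  [ [-0.0, -0.0, -0.142] , [0.0222, -0.0023, 0.0047] ]
  [ [-0.0, -0.0, -0.142] , [0.0223, 0.0009, 0.0047] ]
  [ [-0.0, -0.0, -0.142] , [0.022, 0.004, 0.0047] ]
  [ [-0.0, -0.0, -0.142] , [0.0212, 0.0071, 0.0047] ]
  [ [-0.0, -0.0, -0.142] , [0.02, 0.01, 0.0047] ]
  [ [-0.0, -0.0, -0.142] , [0.0183, 0.0128, 0.0047] ]
  [ [-0.0, -0.0, -0.142] , [0.0164, 0.0152, 0.0047] ]
  [ [-0.0, -0.0, -0.142] , [0.014, 0.0174, 0.0047] ]
  [ [-0.0, -0.0, -0.142] , [0.0114, 0.0192, 0.0047] ]
  [ [-0.0, -0.0, -0.142] , [0.0086, 0.0206, 0.0047] ]
  [ [-0.0, -0.0, -0.142] , [0.0056, 0.0216, 0.0047] ]
  [ [-0.0, -0.0, -0.142] , [0.0025, 0.0222, 0.0047] ]
  [ [-0.0, -0.0, -0.142] , [-0.0007, 0.0223, 0.0047] ]
```

send_rows(
  targets=[
    [[0, 0, -0.142], [0.0207, -0.0084, 0.0047], 0],
    [[0, 0, -0.142], [0.0217, -0.0054, 0.0047], 0],
    [[0, 0, -0.142], [0.0222, -0.0023, 0.0047], 0],
    [[0, 0, -0.142], [0.0223, 0.0009, 0.0047], 0],
    [[0, 0, -0.142], [0.022, 0.004, 0.0047], 0],
  ],
)

```text
time_s: 0.65
ee_pos: [0.3189, -0.4371, 0.2047]
eef_rot: [-2.618, -1.731, -0.0]
ft_force: [-0.1, -0.3, -0.9]
gripper_width: 0.0854
```

send_rows(
  targets=[
    [[0, 0, -0.142], [0.0212, 0.0071, 0.0047], 0],
    [[0, 0, -0.142], [0.02, 0.01, 0.0047], 0],
    [[0, 0, -0.142], [0.0183, 0.0128, 0.0047], 0],
    [[0, 0, -0.142], [0.0164, 0.0152, 0.0047], 0],
    [[0, 0, -0.142], [0.014, 0.0174, 0.0047], 0],
  ],
)

```text
time_s: 1.15
ee_pos: [0.394, -0.3479, 0.1789]
eef_rot: [-1.813, -2.559, -0.004]
ft_force: [0.0, 0.9, -0.2]
gripper_width: 0.0851
```

send_rows(
  targets=[
    [[0, 0, -0.142], [0.0114, 0.0192, 0.0047], 0],
    [[0, 0, -0.142], [0.0086, 0.0206, 0.0047], 0],
    [[0, 0, -0.142], [0.0056, 0.0216, 0.0047], 0],
    [[0, 0, -0.142], [0.0025, 0.0222, 0.0047], 0],
    [[0, 0, -0.142], [0, 0.0223, 0.0047], 0],
  ],
)

```text
time_s: 1.65
ee_pos: [0.4657, -0.2561, 0.1532]
eef_rot: [-0.764, -3.04, -0.009]
ft_force: [-0.1, 0.3, 0.1]
gripper_width: 0.0855
```

```bash
cat > w.py <<'E'
from m import *
from rig import status,eyes
def wrist():
    s=status.read_state();c=eyes.camera("wrist");T=np.array(c["tool_from_camera"]);Rt=R.from_rotvec(s["eef_rot"]).as_matrix()
    return s,c,Rt@T[:3,:3],s["ee_pos"]+Rt@T[:3,3]
E
python3 - <<'E'
from w import *; from plan import plan
s,c,Rm,e=wrist();save("w1.png",c["image"])
H,S,V=cv2.split(cv2.cvtColor(c["image"],cv2.COLOR_RGB2HSV))
for a,ce,m in comps((S<70)&(V>150),100):
    p=plane(c,ce,.07,Rm,e)
    if np.linalg.norm(p[:2]-[.471,-.274])<.04: print("stripe",a,ce.round(1),*[np.round(x,4) for x in axis(c,m,.07,Rm,e)])
plan([.471,-.274,.022],57.3,rows=5)
E
```

```text
t 1.7 ee [ 0.4667 -0.2533  0.1523] d [ 0.0043 -0.0207 -0.1303] w 0.0853 F [ 1.3  2.2 -0.2] rows 3
  [ [0.002, -0.003, 0.029] , [-0.0049, -0.0057, 0.0434] ]
  [ [0.002, -0.003, 0.029] , [-0.0049, -0.0055, 0.0434] ]
  [ [0.002, -0.003, 0.029] , [-0.0049, -0.0053, 0.0434] ]
```

View pics/w1.png

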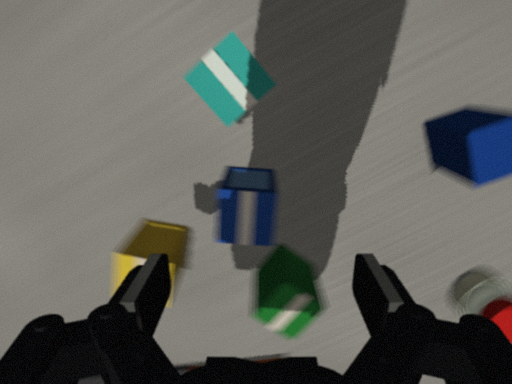

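The wrist view shows the blue cell in the arm's shadow, its stripe at (246,217) and a window at (248,180). The arm overran by about 20 mm, so I'll correct that and remeasure.

send_rows(
  targets=[
    [[0, 0, 0.045], [-0.008, -0.009, 0], 0],
    [[0.004, -0.004, 0.03], [-0.006, -0.007, 0], 0],
    [[0, 0, 0], [0, 0, 0], 0],
  ],
)

```text
time_s: 2.0
ee_pos: [0.4715, -0.2751, 0.1515]
eef_rot: [-0.877, -3.01, -0.003]
ft_force: [-0.1, 0.5, 0.0]
gripper_width: 0.0856
```

Run:
```python
from w import *; from plan import plan
s,c,Rm,e=wrist()
H,S,V=cv2.split(cv2.cvtColor(c["image"],cv2.COLOR_RGB2HSV))
for a,ce,m in comps((S<90)&(V>85),60):
    p=plane(c,ce,.07,Rm,e)
    if np.linalg.norm(p[:2]-[.471,-.274])<.04: print("stripe",a,ce.round(1),*[np.round(x,4) for x in axis(c,m,.07,Rm,e)])
plan([.471,-.274,.022],57.3,rows=5)
```

```text
stripe 117512 [232.3 171.1] [ 0.4493 -0.2845] [ 0.4824 -0.2919] [482.5827 309.8285] 53.836
stripe 725 [260.8 200.1] [ 0.4729 -0.2753] [ 0.4735 -0.2758] [ 9.9411 43.4415] 146.3889
t 2.05 ee [ 0.4713 -0.2748  0.1515] d [-0.0003  0.0008 -0.1295] w 0.0856 F [-0.5 -0.3 -0.1] rows 3
  [ [0.0, -0.002, 0.002] , [-0.0001, 0.0002, 0.0432] ]
  [ [0.0, -0.002, 0.002] , [0.0, 0.0002, 0.0432] ]
  [ [0.0, -0.002, 0.002] , [0.0001, 0.0002, 0.0432] ]
```

send_rows(
  targets=[
    [[0, 0, 0.005], [0, 0, 0.03], 0],
    [[0, -0.003, 0.005], [0, 0, 0.035], 0],
    [[0, 0, 0], [0, 0, 0.03], 0],
    [[0, 0, 0], [0, 0, 0.015], 0],
    [[0, 0, 0], [0, 0, 0.006], 0],
  ],
)

```text
time_s: 2.55
ee_pos: [0.4709, -0.2807, 0.0349]
eef_rot: [0.909, 3.004, -0.002]
ft_force: [-0.6, 0.1, -0.2]
gripper_width: 0.0853
```

```bash
python3 -c "
from plan import plan
plan([.472,-.275,.022],56.6,rows=20)"
```

```text
t 2.55 ee [ 0.4709 -0.2807  0.0349] d [ 0.0011  0.0057 -0.0129] w 0.0853 F [-0.6  0.1 -0.2] rows 1
  [ [-0.0, 0.004, -0.005] , [0.0023, 0.0054, 0.0129] ]
```

send_rows(
  targets=[
    [[0, 0.003, -0.004], [0.002, 0.005, 0.008], 0],
    [[0, 0, 0], [0, 0, 0.004], 0],
    [[0, 0, 0], [0, 0, 0], 0],
    [[0, 0, 0], [0, 0, 0], 0],
  ],
)

```text
time_s: 2.95
ee_pos: [0.4721, -0.2766, 0.0233]
eef_rot: [0.907, 3.006, -0.001]
ft_force: [-1.4, 0.2, 0.4]
gripper_width: 0.0854
```

```bash
python3 -c "
from plan import plan
plan([.472,-.275,.022],56.6,rows=20)"
```

```text
t 2.95 ee [ 0.4721 -0.2766  0.0233] d [-0.0001  0.0016 -0.0013] w 0.0854 F [-1.4  0.2  0.4] rows 1
  [ [-0.0, 0.001, -0.003] , [0.001, 0.0012, 0.0013] ]
```

Close, and wait for the fingers.

send_rows(
  targets=[
    [[0, 0, 0], [0, 0, 0], 1],
    [[0, 0, 0], [0, 0, 0], 1],
    [[0, 0, 0], [0, 0, 0], 1],
    [[0, 0, 0], [0, 0, 0], 1],
    [[0, 0, 0], [0, 0, 0], 1],
  ],
)

```text
time_s: 3.45
ee_pos: [0.4736, -0.2773, 0.0255]
eef_rot: [0.906, 3.003, -0.003]
ft_force: [-0.2, 0.1, -2.4]
gripper_width: 0.043
```

send_rows(
  targets=[
    [[0, 0, 0], [0, 0, 0], 1],
    [[0, 0, 0], [0, 0, 0], 1],
    [[0, 0, 0], [0, 0, 0], 1],
    [[0, 0, 0], [0, 0, -0.005], 1],
    [[0, 0, 0], [0, 0, -0.01], 1],
  ],
)

```text
time_s: 3.95
ee_pos: [0.4721, -0.2762, 0.0394]
eef_rot: [0.907, 3.007, -0.001]
ft_force: [-0.9, 0.1, -2.4]
gripper_width: 0.0432
```

send_rows(
  targets=[
    [[0, 0, 0], [0, 0, -0.025], 1],
    [[0, 0, 0], [0, 0, -0.03], 1],
    [[0, 0, 0], [0, 0, -0.035], 1],
    [[0, 0, 0], [0, 0, -0.03], 1],
    [[0, 0, 0], [0, 0, -0.015], 1],
  ],
)

```text
time_s: 4.45
ee_pos: [0.4699, -0.2746, 0.1804]
eef_rot: [-0.906, -3.004, -0.002]
ft_force: [0.3, -0.2, -2.6]
gripper_width: 0.0434
```

```bash
python3 -c "
from plan import plan
plan([.535,.22,.18],-3.8,rows=20,step=.038)"
```

```text
t 4.45 ee [ 0.4699 -0.2746  0.1804] d [ 6.510e-02  4.946e-01 -4.000e-04] w 0.0434 F [ 0.3 -0.2 -2.6] rows 14
  [ [-0.0, -0.0, 0.075] , [0.0157, 0.032, 0.0001] ]
  [ [-0.0, -0.0, 0.075] , [0.018, 0.0307, 0.0001] ]
  [ [-0.0, -0.0, 0.075] , [0.0203, 0.0293, 0.0001] ]
  [ [-0.0, -0.0, 0.075] , [0.0224, 0.0277, 0.0001] ]
  [ [-0.0, -0.0, 0.075] , [0.0244, 0.0259, 0.0001] ]
  [ [-0.0, -0.0, 0.075] , [0.0263, 0.024, 0.0001] ]
  [ [-0.0, -0.0, 0.075] , [0.028, 0.022, 0.0001] ]
  [ [-0.0, -0.0, 0.075] , [0.0296, 0.0198, 0.0001] ]
  [ [-0.0, -0.0, 0.075] , [0.031, 0.0175, 0.0001] ]
  [ [-0.0, -0.0, 0.075] , [0.0322, 0.0152, 0.0001] ]
  [ [-0.0, -0.0, 0.075] , [0.0333, 0.0127, 0.0001] ]
  [ [-0.0, -0.0, 0.075] , [0.0341, 0.0102, 0.0] ]
  [ [-0.0, -0.0, 0.075] , [0.0348, 0.0076, 0.0] ]
  [ [-0.0, -0.0, 0.075] , [0.0353, 0.005, 0.0] ]
```

send_rows(
  targets=[
    [[0, 0, 0.04], [0.008, 0.016, 0], 1],
    [[0, 0, 0.075], [0.017, 0.031, 0], 1],
    [[0, 0, 0.075], [0.018, 0.0307, 0], 1],
    [[0, 0, 0.075], [0.0203, 0.0293, 0], 1],
    [[0, 0, 0.075], [0.0224, 0.0277, 0], 1],
  ],
)

```text
time_s: 4.95
ee_pos: [0.4982, -0.1183, 0.1885]
eef_rot: [1.43, 2.787, -0.003]
ft_force: [1.2, 0.9, -1.9]
gripper_width: 0.0431
```

send_rows(
  targets=[
    [[0, 0, 0.075], [0.0244, 0.0259, 0], 1],
    [[0, 0, 0.075], [0.0263, 0.024, 0], 1],
    [[0, 0, 0.075], [0.028, 0.022, 0], 1],
    [[0, 0, 0.075], [0.0296, 0.0198, 0], 1],
    [[0, 0, 0.06], [0.025, 0.015, 0], 1],
  ],
)

```text
time_s: 5.45
ee_pos: [0.5324, 0.0575, 0.1921]
eef_rot: [1.923, 2.468, 0.002]
ft_force: [0.8, 0.7, -2.2]
gripper_width: 0.0437
```

```bash
python3 -c "
from plan import plan
plan([.535,.22,.18],-3.8,rows=20,step=.03)"
```

```text
t 5.45 ee [0.5324 0.0575 0.1921] d [ 0.0026  0.1625 -0.0121] w 0.0437 F [ 0.8  0.7 -2.2] rows 6
  [ [0.002, 0.001, 0.052] , [0.0262, 0.007, 0.0018] ]
  [ [0.002, 0.001, 0.052] , [0.0265, 0.0056, 0.0019] ]
  [ [0.002, 0.001, 0.052] , [0.0268, 0.0043, 0.0019] ]
  [ [0.002, 0.001, 0.052] , [0.0269, 0.0029, 0.0019] ]
  [ [0.002, 0.001, 0.052] , [0.0271, 0.0014, 0.002] ]
  [ [0.002, 0.001, 0.052] , [0.0271, 0.0, 0.002] ]
```

send_rows(
  targets=[
    [[0.002, 0.001, 0.055], [0.027, 0.007, 0.002], 1],
    [[0.002, 0.001, 0.055], [0.027, 0.0056, 0.002], 1],
    [[0.002, 0.001, 0.055], [0.026, 0.004, 0.002], 1],
    [[0.002, 0.001, 0.05], [0.02, 0.002, 0.002], 1],
    [[0, 0, 0.04], [0.01, 0.001, 0], 1],
  ],
)

```text
time_s: 5.95
ee_pos: [0.5342, 0.1771, 0.187]
eef_rot: [2.235, 2.201, 0.002]
ft_force: [0.2, -1.5, -2.1]
gripper_width: 0.0431
```

Run:
```python
from m import *
from plan import plan
s,c=pickle.load(open("scene0.pkl","rb"));im=c["image"]
sub=np.zeros(im.shape[:2],bool);sub[195:250,340:405]=1
m=(im.max(2)<50)&sub
for a,ce,q in comps(m,40): print("blk",a,ce.round(1),*[np.round(x,4) for x in axis(c,q,.02)])
plan([.535,.22,.18],-3.8,rows=20,step=.03)
```

```text
blk 351 [378.1 212.6] [0.5078 0.2211] [0.5115 0.2202] [97.6798 37.1915] 86.2873
blk 116 [375.9 217.5] [0.5228 0.2197] [0.523  0.2192] [43.4632 16.7376] 87.0719
blk 482 [369.7 233.1] [0.5674 0.2169] [0.5625 0.2168] [97.8074 43.5155] 87.2294
blk 120 [372.1 226.6] [0.5492 0.2177] [0.5489 0.2174] [43.4415 17.0535] 86.8122
t 5.95 ee [0.5342 0.1771 0.187 ] d [ 0.0008  0.0429 -0.007 ] w 0.0431 F [ 0.2 -1.5 -2.1] rows 2
  [ [0.002, 0.001, 0.026] , [0.0214, 0.0, 0.0034] ]
  [ [0.002, 0.001, 0.026] , [0.0214, -0.0005, 0.0035] ]
```

send_rows(
  targets=[
    [[0.002, 0.001, 0.03], [0.02, 0, 0.004], 1],
    [[0.002, 0.001, 0.015], [0.012, 0, 0.003], 1],
    [[0, 0, 0], [0.003, 0, 0], 1],
    [[0, 0, 0], [0, 0, 0], 1],
  ],
)

```text
time_s: 6.35
ee_pos: [0.5345, 0.2151, 0.1821]
eef_rot: [2.285, 2.153, 0.001]
ft_force: [0.8, 0.6, -0.5]
gripper_width: 0.0434
```

Run:
```python
from w import *; from plan import plan
s,c,Rm,e=wrist();pickle.dump((s,c),open("w2.pkl","wb"))
save("w2.png",c["image"])
plan([.5355,.219,.18],-3.8,rows=20,step=.03)
```

```text
t 6.4 ee [0.5345 0.2149 0.1822] d [ 0.001   0.0041 -0.0022] w 0.0433 F [-0.8 -0.6 -2.2] rows 1
  [ [0.001, 0.001, 0.007] , [0.0042, 0.0008, 0.0022] ]
```

View pics/w2.png

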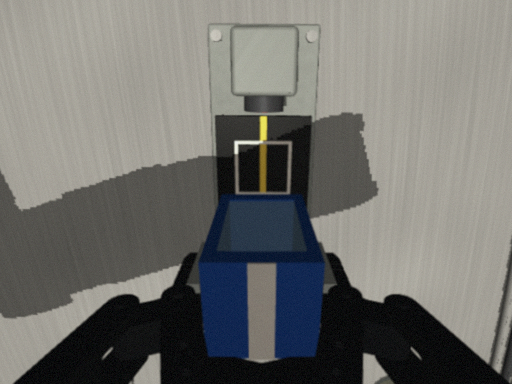

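The cell sits square in the grip with its window toward the sensor. The white square on the stage is at about (263,168), spanning u 235–292 and v 141–194. The cap runs v 263–350 with its stripe at u≈262.

Run:
```python
from m import *
s,c=pickle.load(open("w2.pkl","rb"));T=np.array(c["tool_from_camera"]);Rt=R.from_rotvec(s["eef_rot"]).as_matrix()
Rm=Rt@T[:3,:3];e=s["ee_pos"]+Rt@T[:3,3]
im=c["image"];H,S,V=cv2.split(cv2.cvtColor(im,cv2.COLOR_RGB2HSV))
sub=np.zeros(V.shape,bool);sub[135:194,228:298]=1
w=sub&(S<60)&(V>85)
v,u=np.nonzero(w);print("square bbox",u.min(),u.max(),v.min(),v.max())
L=[plane(c,q,.02,Rm,e)[:2].round(4) for q in((235.5,141.5),(291,141.5),(234.5,193.5),(291.5,193.5))];print(L,np.mean(L,0))
sub[:]=0;sub[116:194,255:272]=1
print("line",*[np.round(x,4) for x in axis(c,sub&(H>15)&(H<35)&(S>120),.02,Rm,e)])
sub[:]=0;sub[95:200,205:322]=1
# cap in tool coords: plane at tool z=-.0455
for q in((205,262),(319,262),(208,351),(316,351),(262,264),(262,351)):
    d=T[:3,:3]@ray(c,q);o=T[:3,3];print(q,(o+d*(-.0455-o[2])/d[2]).round(4))
sub[:]=0;sub[268:348,240:285]=1
v,u=np.nonzero(sub&(S<70)&(V>100));P=[]
for q in zip(u,v):
    d=T[:3,:3]@ray(c,q);o=T[:3,3];P.append((o+d*(-.0455-o[2])/d[2])[:2])
P=np.array(P);vx,vy,_,_=cv2.fitLine((P*1000).astype(np.float32),2,0,.01,.01).ravel();print("stripe in tool",P.mean(0).round(4),np.degrees(np.arctan2(vy,vx)).round(2))
```

```text
square bbox 234 291 140 193
[array([0.5131, 0.2446]), array([0.5655, 0.2415]), array([0.5077, 0.1928]), array([0.5644, 0.1893])] [0.537675 0.21705 ]
line [0.538  0.2306] [0.537  0.2303] [73.2853 11.3326] 86.2818
(205, 262) [ 0.0247 -0.0181 -0.0455]
(319, 262) [ 0.0247  0.0211 -0.0455]
(208, 351) [-0.0153 -0.0195 -0.0455]
(316, 351) [-0.0153  0.0225 -0.0455]
(262, 264) [ 0.024   0.0015 -0.0455]
(262, 351) [-0.0152  0.0015 -0.0455]
stripe in tool [0.0057 0.0012] 0.15
```

send_rows(
  targets=[
    [[0.001, 0.001, 0.005], [0.002, 0.002, 0.02], 1],
    [[0, 0, 0.002], [0, 0, 0.025], 1],
    [[0, 0, 0], [0, 0, 0.025], 1],
    [[0, 0, 0], [0, 0, 0.012], 1],
    [[0, 0, 0], [0, 0, 0.005], 1],
  ],
)

```text
time_s: 6.9
ee_pos: [0.5393, 0.2135, 0.0968]
eef_rot: [2.295, 2.139, 0.009]
ft_force: [-0.1, 0.8, -1.7]
gripper_width: 0.0434
```

```bash
python3 -c "
from plan import plan
plan([.5365,.217,.06],-3.8,rows=20,step=.03)"
```

```text
t 6.9 ee [0.5393 0.2135 0.0968] d [-0.0028  0.0035 -0.0368] w 0.0434 F [-0.1  0.8 -1.7] rows 2
  [ [0.003, -0.0, -0.002] , [0.0016, -0.0017, 0.0184] ]
  [ [0.003, -0.0, -0.002] , [0.0016, -0.0016, 0.0184] ]
```

send_rows(
  targets=[
    [[0.004, 0, -0.002], [0.002, -0.002, 0.014], 1],
    [[0.002, 0, -0.002], [0.001, -0.001, 0.012], 1],
    [[0, 0, 0], [0, 0, 0.006], 1],
    [[0, 0, 0], [0, 0, 0.002], 1],
    [[0, 0, 0], [0, 0, 0], 1],
  ],
)

```text
time_s: 7.4
ee_pos: [0.5377, 0.2166, 0.0617]
eef_rot: [2.293, 2.146, 0.004]
ft_force: [-0.5, -0.0, -1.5]
gripper_width: 0.0433
```

```bash
python3 -c "
from plan import plan
plan([.5365,.217,.05],-3.8,rows=20,step=.03)"
```

```text
t 7.4 ee [0.5377 0.2166 0.0617] d [-0.0012  0.0004 -0.0117] w 0.0433 F [-0.5 -0.  -1.5] rows 1
  [ [0.002, -0.001, 0.0] , [0.0003, -0.0013, 0.0117] ]
```

send_rows(
  targets=[
    [[0.002, -0.001, 0], [0, -0.001, 0.004], 1],
    [[0, 0, 0], [0, 0, 0.003], 1],
    [[0, 0, 0], [0, 0, 0.003], 1],
  ],
)

```text
time_s: 7.7
ee_pos: [0.5379, 0.2172, 0.0526]
eef_rot: [2.292, 2.146, 0.005]
ft_force: [0.3, -0.1, -1.4]
gripper_width: 0.043
```

send_rows(
  targets=[
    [[0, 0, 0], [0, 0, 0.002], 1],
    [[0, 0, 0], [0, 0, 0.001], 1],
  ],
)

```text
time_s: 7.9
ee_pos: [0.5379, 0.2172, 0.0492]
eef_rot: [2.292, 2.146, 0.005]
ft_force: [-0.1, 0.1, -1.5]
gripper_width: 0.0436
```

send_rows(
  targets=[
    [[0, 0, 0], [0, 0, 0.002], 1],
    [[0, 0, 0], [0, 0, 0.001], 1],
  ],
)

```text
time_s: 8.1
ee_pos: [0.538, 0.2172, 0.0461]
eef_rot: [2.292, 2.146, 0.005]
ft_force: [-0.0, -0.1, -1.4]
gripper_width: 0.0435
```

send_rows(
  targets=[
    [[0, 0, 0], [0, 0, 0.001], 1],
    [[0, 0, 0], [0, 0, 0.001], 1],
  ],
)

```text
time_s: 8.3
ee_pos: [0.5381, 0.2173, 0.0455]
eef_rot: [2.292, 2.146, 0.006]
ft_force: [-4.2, -1.2, 10.7]
gripper_width: 0.0433
```

Contact felt at 10.7 N upward. Letting go now.

send_rows(
  targets=[
    [[0, 0, 0], [0, 0, 0], 0.4],
    [[0, 0, 0], [0, 0, 0], 0.2],
    [[0, 0, 0], [0, 0, 0], 0],
    [[0, 0, 0], [0, 0, 0], 0],
    [[0, 0, 0], [0, 0, 0], 0],
  ],
)

```text
time_s: 8.8
ee_pos: [0.5394, 0.2176, 0.0467]
eef_rot: [2.291, 2.145, 0.01]
ft_force: [0.7, -0.1, -0.1]
gripper_width: 0.0853
```

```bash
python3 -c "
from plan import plan
plan([.538,.217,.17],-3.8,rows=20,step=.03)"
```

```text
t 8.8 ee [0.5394 0.2176 0.0467] d [-0.0014 -0.0006  0.1233] w 0.0853 F [ 0.7 -0.1 -0.1] rows 5
  [ [0.001, -0.0, 0.0] , [-0.0001, -0.0001, -0.0247] ]
  [ [0.001, -0.0, 0.0] , [-0.0001, -0.0001, -0.0247] ]
  [ [0.001, -0.0, 0.0] , [-0.0001, -0.0002, -0.0247] ]
  [ [0.001, -0.0, 0.0] , [-0.0001, -0.0002, -0.0247] ]
  [ [0.001, -0.0, 0.0] , [-0.0001, -0.0002, -0.0247] ]
```

send_rows(
  targets=[
    [[0, 0, 0], [0, 0, -0.01], 0],
    [[0, 0, 0], [0, 0, -0.02], 0],
    [[0, 0, 0], [0, 0, -0.03], 0],
    [[0, 0, 0], [0, 0, -0.03], 0],
    [[0, 0, 0], [0, 0, -0.03], 0],
  ],
)

```text
time_s: 9.3
ee_pos: [0.5349, 0.2163, 0.1674]
eef_rot: [-2.292, -2.146, 0.004]
ft_force: [1.0, -0.0, -0.6]
gripper_width: 0.0853
```

send_rows(
  targets=[
    [[0, 0, 0], [-0.03, 0, -0.03], 0],
    [[0, 0, 0], [-0.04, 0, -0.02], 0],
    [[0, 0, 0], [-0.04, 0, 0], 0],
    [[0, 0, 0], [-0.02, 0, 0], 0],
    [[0, 0, 0], [0, 0, 0], 0],
  ],
)

```text
time_s: 9.8
ee_pos: [0.5299, 0.084, 0.23]
eef_rot: [2.283, 2.146, 0.015]
ft_force: [0.6, 0.4, 0.6]
gripper_width: 0.0855
```

send_rows(
  targets=[
    [[0, 0, 0], [-0.04, 0, 0], 0],
    [[0, 0, 0], [-0.04, 0, 0], 0],
    [[0, 0, 0], [-0.02, 0, 0], 0],
    [[0, 0, 0], [0, 0, 0], 0],
    [[0, 0, 0], [0, 0, 0], 0],
  ],
)

```text
time_s: 10.3
ee_pos: [0.5243, -0.0154, 0.2322]
eef_rot: [2.28, 2.148, 0.021]
ft_force: [-0.3, -0.5, -0.3]
gripper_width: 0.0855
```

Run:
```python
from m import *; from rig import eyes,status
print(status.read_state()["ee_pos"].round(3),status.read_state()["time_s"])
ims=[]
for n in("top","scene"):
    c=eyes.camera(n);im=c["image"];H,S,V=cv2.split(cv2.cvtColor(im,cv2.COLOR_RGB2HSV));ims.append(cv2.resize(im,(400,300)) if n=="top" else im[120:320,150:450])
    for a,ce,m in comps((S<80)&(V>120),15):
        for z,q in((.09,[.537,.218]),):
            if a<200 and np.linalg.norm(plane(c,ce,z)[:2]-q)<.03: print(n,"w",a,ce.round(1),*[np.round(x,4) for x in axis(c,m,z)])
    for nm,lo,hi,q in(("blank",105,125,[.5176,-.084]),("jar",0,5,[.695,-.1135])):
        for a,ce,m in comps((H>=lo)&(H<=hi)&(S>120)&(V>50),40):
            p=plane(c,ce,.07 if nm=="blank" else .062)
            if np.linalg.norm(p[:2]-q)<.06: print(n,nm,a,ce.round(1),p.round(4))
    if n=="top": crop=cv2.resize(im[170:250,80:200],(600,400))
    else: crop2=cv2.resize(im[170:270,310:440],(520,400))
save("f.png",cv2.resize(np.hstack([crop,crop2]),(800,286)))
```

```text
[ 0.524 -0.015  0.232] 10.3
top blank 373 [270.6 216.6] [ 0.5154 -0.0838  0.07  ]
top jar 347 [284.2 138.5] [ 0.6929 -0.1137  0.062 ]
scene blank 287 [258.5 161.6] [ 0.52   -0.0838  0.07  ]
scene jar 367 [213.9 220.3] [ 0.6979 -0.1133  0.062 ]
```

View pics/f.png

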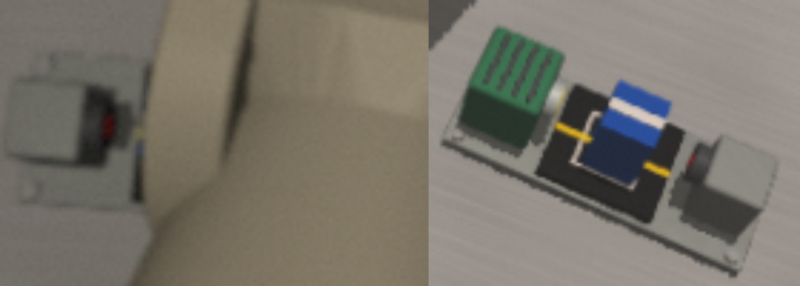

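The right half (scene view) shows the cell upright on the stage, its stripe along the yellow line between lamp and sensor. The left half (top view) is blocked by the arm. One numeric check next.

Run:
```python
from m import *; from rig import eyes
c=eyes.camera("scene");im=c["image"];H,S,V=cv2.split(cv2.cvtColor(im,cv2.COLOR_RGB2HSV))
sub=np.zeros(V.shape,bool);sub[195:245,350:400]=1
for a,ce,m in comps(sub&(S<110)&(V>110),10): print(a,ce.round(1),*[np.round(x,4) for x in axis(c,m,.09)])
```

```text
546 [378.3 202.6] [0.5256 0.2078] [0.5409 0.2046] [ 64.0088 119.2415] 112.5959
21 [366.2 212.2] [0.5595 0.1894] [0.5598 0.1892] [ 5.5352 21.5735] 171.3533
23 [361.7 223.1] [0.5889 0.1875] [0.5882 0.1869] [20.4679  8.7147] 1.3569
94 [395.  233.8] [0.5845 0.2613] [0.5791 0.266 ] [17.6692 68.3758] 179.6063
39 [361.9 238.2] [0.6225 0.1982] [0.6228 0.1999] [59.1776  3.306 ] 85.7504
75 [355.5 241.7] [0.6355 0.1879] [0.6311 0.1912] [15.8353 33.8452] 96.9008
```

Run:
```python
from m import *; from rig import eyes
c=eyes.camera("scene");im=c["image"];H,S,V=cv2.split(cv2.cvtColor(im,cv2.COLOR_RGB2HSV))
b=np.zeros(V.shape,np.uint8);b[190:240,365:400]=((H>105)&(H<125)&(S>120)&(V>50))[190:240,365:400]
for a,ce,m in comps(b,15): print("blue",a,ce.round(1),*[np.round(x,4) for x in axis(c,m,.09)])
v,u=np.nonzero(b&(V>100));h=cv2.convexHull(np.c_[u,v].astype(np.int32));k=np.zeros_like(b);cv2.fillConvexPoly(k,h,1)
for a,ce,m in comps((k>0)&(S<90)&(V>130),15): print("stripe",a,ce.round(1),*[np.round(x,4) for x in axis(c,m,.09)])
```

```text
blue 113 [384.3 204.4] [0.5246 0.2213] [0.5245 0.2212] [42.7229 14.7896] 86.5451
blue 149 [380.2 214.7] [0.5532 0.2195] [0.5535 0.2196] [45.2057 18.2083] 88.2696
stripe 93 [382.6 209.1] [0.5377 0.2208] [0.5375 0.2208] [13.2537 44.7484] 87.6504
```

Stripe at (0.5375, 0.2208) at 87–88°, against a stage middle of about (0.5365, 0.218) at 86°. That is well within tolerance, so I'm handing in.

```bash
python3 -c "
from rig import order;print(order.sign_off())"
```

```text
the job is handed in; nothing more can be done
None
```

I placed the striped blue cell upright on the middle of the stage, windows facing lamp and sensor, then let go and moved the arm clear. I handed the job in after about 10.5 s of robot time.

**How it went:** I gripped the cell by its solid faces, with the fingers stopping at 43 mm. I lowered it in 1–2 mm steps until I felt about 11 N of contact.

**Last checks, from the scene camera:**
- **Position:** the stripe centre is about 3 mm off the stage middle along the light path and about 1 mm across it.
- **Alignment:** the stripe is turned about 1.5° from the light path.
- **Bystanders:** the blank and jar measure the same as at the start, within 1 mm.

**Limits of the checks:**
- The arm blocked the top camera, so the final position rests on the scene view alone.
- My estimates of the stage middle differed by about 2 mm between cameras.
- I judged uprightness only by eye, but the stripe came out at about its true length at the expected height.

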